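Tip the spacer disc out from under the tray guard and snap it into the spares case

TASK

The thin brass spacer disc has slid under the clear guard of the blue tipping tray, where it cannot be reached: raise the tray by its red tab until the disc slides down into the open corner, then lower the tray back level. Pick the disc out of the corner, lay it flat inside the grey spares case, and press the orange cover down until its catch snaps and holds it fully shut. Leave the hub, the wrench and the oil can where they are.

Things in the scene. Friction and masses are not known exactly. Their poses are not given: they have to be found in the camera images.
- disc: thin flat brass disc, 60 mm across, 5 mm thick, about 110 g; origin at the centre of its underside, z along its axis. It starts lying flat on the tray floor under the clear guard.
- tray_base: fixed plywood base under the tipping tray. Origin on the bench below the tray's middle; x (level) runs from the tray's open catch corner to its red lifting tab, z is up. The tray is a blue square pan, inside 170 x 170 mm, set diagonally: inner catch corner at x = -120 mm, far corner at +120 mm. Level, its floor lies 24 mm above the bench; walls rise 14 mm over the floor, 4 mm thick.
- tray (a joint): tilt of the tray about its hinge, rad: 0 level (rests on a stop), grows as the tab end is raised, up to 0.65. Moves freely, damped; sinks back to level when let go (tray 0.45 kg). Floor of slippery enamel: with friction unknown the disc starts to slide between about 0.15 and 0.3 and runs home into the corner by 0.5. With the tray level again the disc stays where it is.
- tray_hinge (a point): point on the hinge axis (which runs along the y axis of tray_base), beneath the catch corner, 12 mm above the bench; its axes are those of tray_base
- tray_tab (a point): grip point on the red tab, an upright fin 14 mm thick (along the hinge axis) and 40 mm long; its top is 10 mm above this point, its foot 30 mm below. Level, it lies 266 mm from the hinge along the tray and 38 mm higher than the hinge. Moves with the tray. Pinched along the hinge axis, the fin can turn between the finger pads as the tray tips.
- tray_corner (a point): point on the tray floor under the centre of a disc seated in the catch corner against both walls, 42 mm from the hinge along the tray. Moves with it; x points to the tab, y along the hinge. Floor and walls are cut away over the first 24 mm each way from the corner: a notch 34 mm wide, open to the outside (-x), which a seated disc overhangs and one finger fits in.
- case: fixed grey spares case, open-topped, outside 138 mm (x) by 108 mm (y), walls 4 mm thick, rim 28 mm above the bench. Origin at the centre of its underside. The cover is hinged on its +y side, the hinge along x.
- case_in (a point): centre of the case's inner floor, 4 mm above the bench
- cover (a joint): opening angle of the orange cover, rad: 0 fully shut (level, on a hard stop), 1.57 upright, up to 2.0 leaning back away from the case. Stiff hinge: it stays where it is left. A sprung catch at the free edge resists between about 0.07 and 0.04: pressed near that edge it takes about 6 to 9 N, then the force drops as the catch snaps past and holds the cover shut.
- cover_hinge (a point): middle of the cover's hinge axis, 31 mm above the bench, at y = +54 mm in the case's frame; its axes are those of the case
- cover_edge (a point): point on the outer (upper when shut) face of the cover, mid-width, 105 mm from the hinge, 13 mm from the free edge. z points out of the outer face, y from free edge to hinge. The cover is a plate 138 mm wide, 118 mm from hinge to free edge, 4 mm thick, with a tongue hanging 19 mm inward at the free edge.
- hub: bystander: loose aluminium flanged hub, 50 mm across, 32 mm high; origin under its centre
- wrench: bystander: loose steel wrench lying on the bench
- oilcan: bystander: loose green oil can, 48 mm across, 85 mm high; origin under its centre
- guard_tip (a point): the corner of the clear guard plate nearest the catch corner, on its top face. The plate, 90 mm square and 3 mm thick, covers the tray's far corner 14 mm above the floor; between this point and a seated disc 46 mm of floor are open. Moves with the tray.
There are look-alikes about, which are no part of the job. Of the things that look like the case, the largest one is meant.

How it is judged (in metres and radians):
On the way, in this order (a step that is already met when the one before it is completed fails the run):
1. the disc has slid into the catch corner and the tray is back level (distance between disc and tray_corner below 0.008 m and value of joint tray below 0.03 rad and linear speed of disc below 0.02 m/s), for 0.2 s.
2. the disc lies in the open case, let go (horizontal distance between disc and case_in below 0.045 m and z of disc in the frame of case below 0.008 m and angle between disc's own z axis and vertical below 0.12 rad and contact force between the fingers and disc below 0.05 N and value of joint cover above 0.3 rad), for 0.2 s.
At the end, for the whole second after the job is handed in: The cover is snapped shut (joint under 0.025 rad) with the disc lying flat on the case floor (within 45 mm of its centre, under 0.12 rad of tilt, within 4 mm of the floor) and at rest; the tray is level (under 0.03 rad) (value of joint cover below 0.025 rad and horizontal distance between disc and case_in below 0.045 m and z of disc in the frame of case below 0.008 m and angle between disc's own z axis and vertical below 0.12 rad and linear speed of disc below 0.02 m/s and value of joint tray below 0.03 rad and velocity of joint cover below 0.05 rad/s); the robot touches nothing.
It fails at once if the hub, the wrench or the oil can is moved by more than 25 mm (distance of any of hub, wrench, oilcan from where it was at the start of the episode above 0.025 m).
It also fails if it takes over 72 s, if anything falls off the work surface, if the arm or the gripper's body presses on something with over 40 N, if the wrist force passes 120 N, or if a joint passes its speed limit or range.

ROBOT

A 6-joint arm with a two-finger parallel gripper is mounted at the origin on the work surface. World frame = base frame: x ahead of the robot, y to its left, z up, the work surface at z = 0. Lengths are in m, angles in degrees, forces in N, time in s.
With the tool pointing down it reaches from about 0.3 to 0.75 m from the base axis. Payload 8.5 kg.
Tool frame: the origin (TCP) lies at the very end of the fingers, on their centre line; the grasp point (between the pads) lies 19 mm behind it; z points along the fingers, y is the line along which they close (so a half turn about z gives the same grasp; the last joint's range is limited). The gripper opens to 85 mm and grips with 20 to 120 N. Pads are 22 mm wide; open, the fingers measure 114 mm over their backs; the gripper's body (76 mm by 85 mm) begins 54 mm behind the grasp point. The pads swing forward as they close: fully open they stand 13 mm farther back than shut.
Start: joints at [61.347, 21.807, 74.336, -0, 83.858, -12.336], TCP at [0.155, 0.528, 0.198] pointing down, gripper open.
Joint ranges: [-178.18, 178.18], [-50.72, 133.34], [12.68, 142.11], [-81.47, 261.47], [9.98, 163.14], [-165.26, 165.26]. Speed limits (degrees/s): [136.94, 136.94, 180, 180, 180, 180].

INTERFACE

Orientations are given as a 3x3 rotation matrix whose columns are the frame's x, y, z axes.
In Python, from rig import env, imaging gives the robot as it stands. The module is installed in compiled form; this text tells all that it offers.
- The arm moves only by the tool arm_command, never from a script. Its arguments are lists of equal length, an entry for each row: "turn": the turn, a rotation vector about the tool's x, y, z in units of 5 degrees (1.0 is 5 degrees), a list of three; "xyz": the shift along the tool's x, y, z in units of 50 mm (1.0 is 50 mm), a list of three; "claw": the finger opening in mm, from 0 to 85.4. A call has 1 to 12 rows; each row shifts and turns the commanded pose from where the row before left it, along the tool's axes as they then stand; what a row does not reach is not made up. A row lasts 1/10 s, in which the tool goes at most 50 mm and 8.59 degrees, less where a joint would pass 70% of its speed; a pose out of reach is approached as far as the arm can. A call is refused whole if a number of a shift passes 1 or a number of a turn 1, either way. A call with a gripper value outside its range is refused whole. The fingers move at their own pace and stop on an object; "squeeze" is the grip in N (left out, the last holds). Time passes only in rows, so rows that do not move let the fingers close. It gives the time, the measured TCP pose, the force, the opening and the grip force at its end, in the units of the state.
- env.observe(): the state, without advancing time (a new reading comes with each control period).
- imaging.get_image(name): name is "scene" or "top" or "wrist"; returns (picture, depth): 420x560x3 uint8, blue, green, red; 420x560 float32, m along the optical axis (not along the pixel's ray), 0 where there is no reading.
- imaging.camera_info(name): a dict with "camera_matrix" (3x3 intrinsics, pixels), "rvec" (rotation vector, rad) and "tvec" (3), from world to camera coordinates, as OpenCV has them. Camera axes: x right, y down, z forward; pixel columns grow to the right and rows downward; lengths in m; the calibration is good to about 2 mm. A picture is of the moment at which its call begins: read the wrist's pose just before it. camera_info takes no time and is no camera call; for the wrist camera it gives the pose at the moment of the call.
- env.close_job(): hands the job in; it is judged then, once.
The state is a dict: "time_s": time; "q": joint angles; "qvel": joint speeds; "joint_efforts": joint torques, N m; "position": TCP position; "tool_rot": TCP orientation; "ft_force": force on the tool from outside, world axes, zero at the start; "wrist_torque": the same for the moment, N m; "grip_width": finger opening in m; "gripper_force": force on a finger pad.
Only numpy, scipy, OpenCV 4.12 (cv2) and the standard library are available. Lean on these libraries where they do the work, as an engineer would, in place of code of your own. Each camera call takes 0.05 s, during which the arm holds its last target. There are 200 camera calls.

## Working session

There is one attempt and no reset: what is moved stays moved. The work goes in short steps, Python scripts to look and compute and a tool call to move; the robot and the scene stay as the last step left them, time stands still between calls to the robot, and variables do not carry over. Pictures are saved under pics/ and viewed, at most 10 in all, crops included, and the job is handed in when it is done.

Besides the shell and the picture viewer there is one more tool, called after ">>>" by a JSON object that holds its "name" and its "arguments", one argument or row to a line. arm_command: Moves the arm, as the interface text tells. Its arguments: {"type":"object","properties":{"turn":{"type":"array"},"xyz":{"type":"array"},"claw":{"type":"array"},"squeeze":{"type":"number"}},"required":["turn","xyz","claw"]}

```bash
mkdir -p pics; cat > h.py <<'E'
import numpy as np, cv2
from rig import env, imaging
def cam(n):
    c=imaging.camera_info(n); K=np.array(c["camera_matrix"],float); R=cv2.Rodrigues(np.array(c["rvec"],float))[0]; t=np.array(c["tvec"],float).ravel()
    return K,R,t
def ray(c,uv,z):
    K,R,t=c; d=R.T@np.linalg.solve(K,np.array([uv[0],uv[1],1.])); o=-R.T@t
    return o+d*(z-o[2])/d[2]
def proj(c,p):
    K,R,t=c; q=K@(R@np.asarray(p,float)+t); return q[:2]/q[2]
def cloud(c,depth):
    K,R,t=c; v,u=np.indices(depth.shape); d=depth
    P=np.stack([(u-K[0,2])/K[0,0]*d,(v-K[1,2])/K[1,1]*d,d],-1)-t
    return P@R
E
python3 - <<'E'
from h import *
for n in("top","scene"):
    c=cam(n); im,d=imaging.get_image(n); cv2.imwrite(f"pics/{n}0.png",im); np.save(n+"_d.npy",d)
    print(n,-c[1].T@c[2],c[0][0,0])
s=env.observe(); print(s["position"],s["tool_rot"],s["time_s"])
E
```

```text
top [0.47025885 0.01422261 0.84544832] 386.9606135817448
scene [1.06304217 0.45132375 0.73029849] 425.27512221766165
[0.154368  0.5275842 0.1969764] [[-9.59732601e-01  2.80914521e-01 -6.05811756e-04]
 [ 2.80915049e-01  9.59731977e-01 -1.12553906e-03]
 [ 2.65236649e-04 -1.25039817e-03 -9.99999183e-01]] 0.1
```

View pics/top0.png

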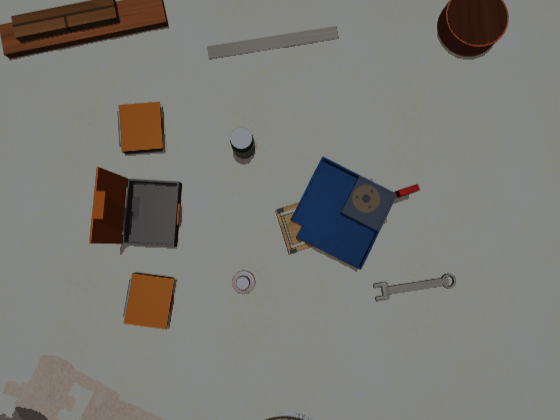

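View pics/scene0.png

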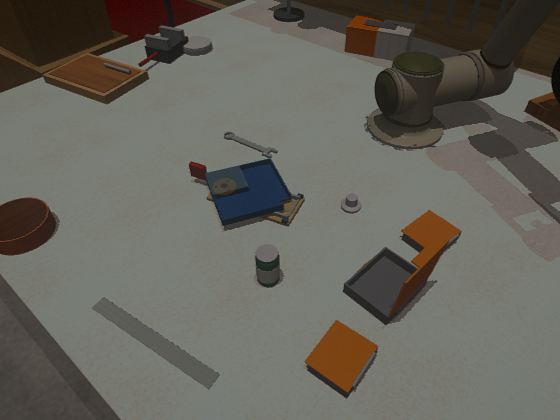

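Top view: the tray is at (343,213), with its red tab at (408,191), the disc at (367,199) and the notch near (297,228). The hub is at (243,282), the oil can at (242,142) and the wrench at (415,287). Case candidates are the shut orange boxes at (141,127) and (149,300), and the open grey box at (152,213) with its cover to the left. The open one is the largest and the only one with an open cover. I'll measure it and confirm in a crop.

```bash
python3 - <<'E'
from h import *
c=cam("top"); im=cv2.imread("pics/top0.png"); d=np.load("top_d.npy"); P=cloud(c,d)
hsv=cv2.cvtColor(im,cv2.COLOR_BGR2HSV)
def m(lo,hi,box):
    k=cv2.inRange(hsv,lo,hi); z=np.zeros_like(k); x0,y0,x1,y1=box; z[y0:y1,x0:x1]=k[y0:y1,x0:x1]; return z>0
b=m((100,120,30),(125,255,255),(270,140,400,290)); h=cv2.convexHull(np.argwhere(b)[:,::-1].astype(np.int32))
rect=cv2.minAreaRect(h); bp=cv2.boxPoints(rect)
print("tray rect",rect,[ray(c,p,.037).round(4) for p in bp])
r=m((0,150,90),(8,255,255),(385,175,430,205))|m((172,150,90),(180,255,255),(385,175,430,205))
q=np.argwhere(r)[:,::-1]; rr=cv2.minAreaRect(q.astype(np.int32)); print("tab",rr,ray(c,rr[0],.06),[ray(c,p,.06).round(4) for p in cv2.boxPoints(rr)],np.median(P[r],0),P[r][:,2].max())
print("tray z",np.median(P[b],0))
g=m((0,0,30),(180,90,115),(122,175,185,250)); 
# case rim: points with z 20..36mm by depth
for nm,box in(("case",(85,160,195,260)),("A",(110,95,170,160)),("B",(115,265,185,335))):
    k=np.zeros(d.shape,bool); x0,y0,x1,y1=box;k[y0:y1,x0:x1]=True
    k&=(P[...,2]>.018)&(P[...,2]<.038)&(d>0); k=cv2.morphologyEx(k.astype(np.uint8),cv2.MORPH_OPEN,np.ones((2,2)))>0
    R=cv2.minAreaRect(np.argwhere(k)[:,::-1].astype(np.int32)); print(nm,k.sum(),R,[ray(c,p,.028).round(4) for p in cv2.boxPoints(R)])
o=m((5,150,60),(20,255,255),(85,160,135,255)); print("cover z",P[o][:,2].min(),P[o][:,2].max(), P[o][P[o][:,2]>.1].mean(0))
for uv in((242,140),(243,282)): print(uv,P[uv[1],uv[0]])
a=cv2.resize(im[150:280,80:200],None,fx=3.2,fy=3.2,interpolation=2); e=cv2.resize(im[150:280,265:425],None,fx=2.5,fy=3.2,interpolation=2)
cv2.imwrite("pics/crop.png",np.clip(np.hstack([a,e])*1.6,0,255).astype(np.uint8))
E
```

```text
tray rect ((341.00006103515625, 212.5), (84.52336883544922, 83.18172454833984), 26.56505012512207) [array([ 0.498 , -0.0125,  0.037 ]), array([ 0.6542, -0.096 ,  0.037 ]), array([ 0.5695, -0.2538,  0.037 ]), array([ 0.4155, -0.1677,  0.037 ])]
tab ((408.7500305175781, 189.75001525878906), (5.692099571228027, 19.28989028930664), 71.56505584716797) [ 0.57536933 -0.27018334  0.06      ] [array([ 0.5751, -0.2493,  0.06  ]), array([ 0.587, -0.288,  0.06 ]), array([ 0.5756, -0.2911,  0.06  ]), array([ 0.5638, -0.2524,  0.06  ])] [ 0.57499012 -0.26966698  0.05965392] 0.06339745193028955
tray z [ 0.52085094 -0.11559186  0.02434015]
case 753 ((151.82586669921875, 213.54718017578125), (56.422245025634766, 65.52168273925781), 3.2704880237579346) [array([0.4779, 0.3276, 0.028 ]), array([0.6158, 0.3212, 0.028 ]), array([0.6063, 0.2026, 0.028 ]), array([0.4682, 0.2108, 0.028 ])]
A 2041 ((140.69442749023438, 127.87449645996094), (47.79498291015625, 43.95365524291992), 85.76361083984375) [array([0.7764, 0.3408, 0.028 ]), array([0.7819, 0.2471, 0.028 ]), array([0.677 , 0.2395, 0.028 ]), array([0.6718, 0.3322, 0.028 ])]
B 2277 ((148.96505737304688, 301.76202392578125), (45.99296951293945, 51.345603942871094), 7.594643592834473) [array([0.3154, 0.324 , 0.028 ]), array([0.4184, 0.311 , 0.028 ]), array([0.4033, 0.2171, 0.028 ]), array([0.3004, 0.2311, 0.028 ])]
cover z 0.03608202069439817 0.8454483186016374 [0.549855   0.32243283 0.15559106]
(242, 140) [0.68027402 0.06953952 0.08386381]
(243, 282) [0.39436439 0.07630972 0.03241138]
```

View pics/crop.png

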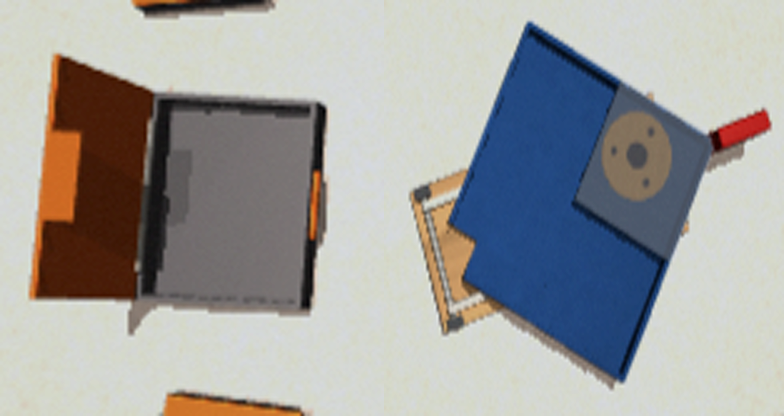

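The crop confirms it: the grey case is open, with its hinge and orange cover on the left (+y) and the catch on the right. The tray's notch is at lower left, with its axis at about -73.4° yaw. The tab is at (0.576,-0.272). First I turn the tool and travel to the tab.

>>> {"name": "arm_command", "arguments": {
  "turn": [
    [0,0,0.95],
    [0,0,0.95],
    [0,0,0.95],
    [0,0,0.95],
    [0,0,0.95],
    [0,0,0.95],
    [0,0,0.95],
    [0,0,0.95],
    [0,0,0.95],
    [0,0,0.95],
    [0,0,0.95],
    [0,0,0.95]
  ],
  "xyz": [
    [0,0,0],
    [0,0,0],
    [0,0,0],
    [0,0,0],
    [0,0,0],
    [0,0,0],
    [0,0,0],
    [0,0,0],
    [0,0,0],
    [0,0,0],
    [0,0,0],
    [0,0,0]
  ],
  "claw": [50,50,50,50,50,50,50,50,50,50,50,50],
  "squeeze": 40
}}

```text
time_s: 1.3
position: [0.1544, 0.5277, 0.1972]
tool_rot: [[-0.284, 0.959, -0.0], [0.959, 0.284, -0.001], [-0.001, -0.001, -1.0]]
ft_force: [0.9, -1.1, -0.3]
grip_width: 0.05
gripper_force: 0.0
```

>>> {"name": "arm_command", "arguments": {
  "turn": [
    [0,0,0],
    [0,0,0],
    [0,0,0],
    [0,0,0],
    [0,0,0],
    [0,0,0],
    [0,0,0],
    [0,0,0],
    [0,0,0],
    [0,0,0],
    [0,0,0],
    [0,0,0]
  ],
  "xyz": [
    [-0.74,0.146,0],
    [-0.74,0.146,0],
    [-0.74,0.146,0],
    [-0.74,0.146,0],
    [-0.74,0.146,0],
    [-0.74,0.146,0],
    [-0.74,0.146,0],
    [-0.74,0.146,0],
    [-0.74,0.146,0],
    [-0.74,0.146,0],
    [-0.74,0.146,0],
    [-0.74,0.146,0]
  ],
  "claw": [50,50,50,50,50,50,50,50,50,50,50,50]
}}

```text
time_s: 2.5
position: [0.3662, 0.1262, 0.1975]
tool_rot: [[-0.287, 0.958, -0.0], [0.958, 0.287, 0.0], [0.0, -0.0, -1.0]]
ft_force: [0.5, 0.8, 0.1]
grip_width: 0.0496
gripper_force: 0.0
```

>>> {"name": "arm_command", "arguments": {
  "turn": [
    [0,0,0],
    [0,0,0],
    [0,0,0],
    [0,0,0],
    [0,0,0],
    [0,0,0],
    [0,0,0],
    [0,0,0],
    [0,0,0],
    [0,0,0],
    [0,0,0],
    [0,0,0]
  ],
  "xyz": [
    [-0.74,0.146,0],
    [-0.74,0.146,0],
    [-0.74,0.146,0],
    [-0.74,0.146,0],
    [-0.74,0.146,0],
    [-0.74,0.146,0],
    [-0.74,0.146,0],
    [-0.74,0.146,0],
    [-0.74,0.146,0],
    [-0.74,0.146,0],
    [-0.74,0.146,0],
    [0,0,0]
  ],
  "claw": [50,50,50,50,50,50,50,50,50,50,50,50]
}}

```text
time_s: 3.7
position: [0.5605, -0.2428, 0.1958]
tool_rot: [[-0.284, 0.959, -0.001], [0.959, 0.284, 0.0], [0.0, -0.001, -1.0]]
ft_force: [-1.4, 1.0, -0.6]
grip_width: 0.0501
gripper_force: 0.0
```

```bash
python3 - <<'E'
from h import *
s=env.observe(); c=cam("wrist"); im,d=imaging.get_image("wrist"); cv2.imwrite("pics/w1.png",im)
hsv=cv2.cvtColor(im,cv2.COLOR_BGR2HSV)
r=cv2.inRange(hsv,(0,150,70),(7,255,255))|cv2.inRange(hsv,(173,150,70),(180,255,255))
P=cloud(c,d); k=(r>0)&(d>0)&(P[...,2]>.05); rr=cv2.minAreaRect(np.argwhere(k)[:,::-1].astype(np.int32))
t=ray(c,rr[0],.06); print(k.sum(),rr,t,[ray(c,p,.06).round(4) for p in cv2.boxPoints(rr)],np.median(P[k],0))
p=np.array(s["position"]); R=np.array(s["tool_rot"]); print("units",R.T@(np.array([t[0],t[1],.031])-p)/.05)
E
```

```text
553 ((284.5, 219.0), (42.0, 13.0), 90.0) [ 0.57500018 -0.27038789  0.06      ] [array([ 0.5632, -0.2524,  0.06  ]), array([ 0.5749, -0.249 ,  0.06  ]), array([ 0.5872, -0.289 ,  0.06  ]), array([ 0.5751, -0.2925,  0.06  ])] [ 0.57484985 -0.2692066   0.05990796]
units [-0.61393116  0.12514162  3.29626423]
```

View pics/w1.png

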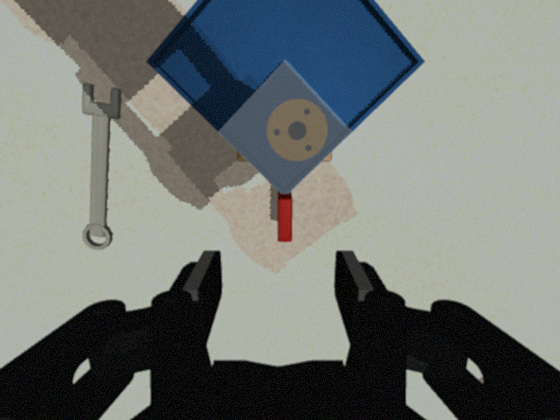

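The wrist view shows the red fin at (285,219), lying along the tool's x axis, with the disc still under the guard at (297,130). Next I descend over the fin and pinch it.

>>> {"name": "arm_command", "arguments": {
  "turn": [
    [0,0,0],
    [0,0,0],
    [0,0,0],
    [0,0,0],
    [0,0,0],
    [0,0,0],
    [0,0,0],
    [0,0,0],
    [0,0,0],
    [0,0,0],
    [0,0,0],
    [0,0,0]
  ],
  "xyz": [
    [-0.63,0.125,0],
    [0,0,0.6],
    [0,0,0.6],
    [0,0,0.6],
    [0,0,0.6],
    [0,0,0.5],
    [0,0,0.4],
    [0,0,0],
    [0,0,0],
    [0,0,0],
    [0,0,0],
    [0,0,0]
  ],
  "claw": [50,50,50,50,50,50,50,50,5,5,5,5],
  "squeeze": 40
}}

```text
time_s: 4.95
position: [0.575, -0.2677, 0.0334]
tool_rot: [[-0.287, 0.958, 0.001], [0.958, 0.287, -0.001], [-0.001, 0.001, -1.0]]
ft_force: [-0.5, -0.3, -0.3]
grip_width: 0.005
gripper_force: 0.0
```

```bash
python3 - <<'E'
from h import *
s=env.observe(); print(s["position"],s["grip_width"],s["gripper_force"],s["ft_force"])
# arc of the tab: radius .2687, start 8.13deg; tool x=-u
prev=0; f=lambda th:.2687*np.array([-np.cos(th+.1419),-np.sin(th+.1419)])
for th in np.arange(.06,.61,.06): print(round(th,2),((f(th)-f(th-.06))/.05).round(3))
E
```

```text
[ 0.57495484 -0.26767026  0.03338986] 0.005013460593074534 0.0 [-0.46308554 -0.26823838 -0.27553294]
0.06 [ 0.055 -0.318]
0.12 [ 0.074 -0.314]
0.18 [ 0.093 -0.309]
0.24 [ 0.111 -0.303]
0.3 [ 0.129 -0.295]
0.36 [ 0.147 -0.287]
0.42 [ 0.164 -0.278]
0.48 [ 0.18  -0.268]
0.54 [ 0.196 -0.256]
0.6 [ 0.211 -0.244]
```

The fingers closed to 5 mm with no grip force, so they missed the fin. I'll look.

```bash
python3 - <<'E'
from h import *
out=[]
im,d=imaging.get_image("wrist"); out.append(im[0:420])
im2,d=imaging.get_image("scene"); out.append(cv2.resize(im2[130:250,140:300],(560,420),interpolation=2))
cv2.imwrite("pics/c2.png",cv2.resize(np.hstack(out),(800,300)))
E
```

```text
(no output)
```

View pics/c2.png

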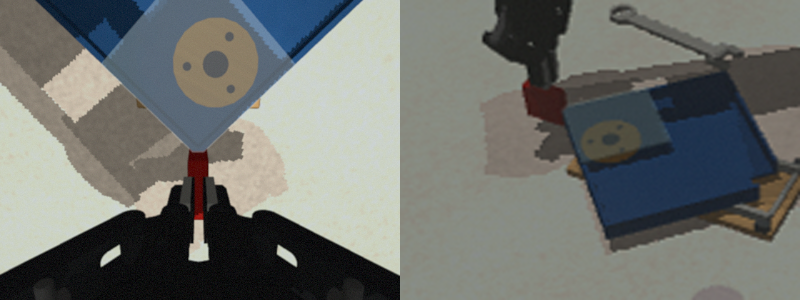

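The wrist view shows the fin (198,190) between the pads, so the width reading is suspect. I'll squeeze fully and lift a little as a test.

>>> {"name": "arm_command", "arguments": {
  "turn": [
    [0,0,0],
    [0,0,0],
    [0,0,0],
    [0,0,0],
    [0,0,0],
    [0,0,0],
    [0,0,0],
    [0,0,0]
  ],
  "xyz": [
    [0,0,0],
    [0,0,0],
    [0,0,0],
    [0,0,0],
    [0.05,0,-0.3],
    [0.06,0,-0.3],
    [0,0,0],
    [0,0,0]
  ],
  "claw": [0,0,0,0,0,0,0,0],
  "squeeze": 50
}}

```text
time_s: 5.85
position: [0.5733, -0.2623, 0.0634]
tool_rot: [[-0.287, 0.958, 0.001], [0.958, 0.287, -0.001], [-0.001, 0.001, -1.0]]
ft_force: [0.8, 0.1, -0.2]
grip_width: 0.0001
gripper_force: 0.0
```

```bash
cat > look.py <<'E'
from h import *
import sys
# tilt from top depth: plane fit to blue pixels; disc position
def look(save=None):
    c=cam("top"); im,d=imaging.get_image("top"); P=cloud(c,d); hsv=cv2.cvtColor(im,cv2.COLOR_BGR2HSV)
    b=cv2.inRange(hsv,(100,120,30),(125,255,255)); b[:,:260]=0; b[:,430:]=0; b[:140]=0; b[300:]=0
    k=(cv2.erode(b,np.ones((7,7)))>0)&(d>0); Q=P[k]; u=np.array([.2855,-.9584])
    A=np.c_[Q[:,:2]@u,Q[:,:2]@[.9584,.2855],np.ones(len(Q))]; w=np.linalg.lstsq(A,Q[:,2],rcond=None)[0]
    y=cv2.inRange(hsv,(8,60,60),(24,200,255)); y[:,:315]=0; y[:,430:]=0; y[:150]=0; y[280:]=0
    print("tilt",np.arctan(w[0]),"roll",w[1],"n",k.sum())
    if save: cv2.imwrite("pics/"+save,np.clip(cv2.resize(im[130:290,260:440],None,fx=3,fy=3)*1.5,0,255).astype(np.uint8))
look(sys.argv[1] if len(sys.argv)>1 else None); s=env.observe(); print(s["time_s"],s["position"],s["grip_width"],s["gripper_force"],s["ft_force"])
E
python3 look.py
```

```text
tilt -0.002782243354832068 roll 7.61908598484011e-05 n 3634
5.9 [ 0.57304203 -0.26215288  0.06269971] 2.1046421769078204e-05 0.0 [ 0.06327014 -0.13382266  0.3927684 ]
```

```bash
python3 - <<'E'
from h import *
s=env.observe(); c=cam("wrist"); im,d=imaging.get_image("wrist"); P=cloud(c,d); p=np.array(s["position"]);R=np.array(s["tool_rot"])
print("cam in tool",R.T@(-c[1].T@c[2]-p), "tcp px",proj(c,p), "grasp px",proj(c,p-.019*R[:,2]))
for v in range(170,360,12): print(v,im[v,270:291:5].tolist(),((P[v,270:291:5]-p)@R)[:,[0,2]].round(3).tolist())
e,_=imaging.get_image("scene"); cs=cam("scene"); print("scene tcp px",proj(cs,p),"tab",proj(cs,[.575,-.27,.06]))
cv2.imwrite("pics/c3.png",np.hstack([cv2.resize(im[100:310,140:420],(560,420)),cv2.resize(e[130:220,160:240],(240,420)[:1]+(420,),interpolation=2)]))
E
```

```text
cam in tool [ 0.0678333  -0.00039592 -0.17646773] tcp px [278.23567139 240.22620425] grasp px [278.31311575 254.11556876]
170 [[112, 96, 82], [118, 98, 86], [114, 102, 86], [116, 102, 88], [111, 94, 81]] [[0.035, 0.023], [0.035, 0.021], [0.035, 0.022], [0.035, 0.022], [0.035, 0.021]]
182 [[113, 96, 82], [112, 98, 85], [114, 101, 88], [110, 98, 82], [111, 95, 83]] [[0.028, 0.023], [0.028, 0.021], [0.028, 0.022], [0.028, 0.021], [0.028, 0.022]]
194 [[102, 91, 81], [113, 100, 86], [114, 99, 86], [104, 94, 80], [112, 98, 84]] [[0.021, 0.022], [0.021, 0.021], [0.021, 0.022], [0.021, 0.023], [0.021, 0.023]]
206 [[103, 91, 97], [112, 97, 88], [110, 96, 88], [102, 93, 96], [95, 103, 109]] [[0.013, 0.022], [0.013, 0.022], [0.014, 0.021], [0.013, 0.022], [0.002, 0.062]]
218 [[19, 26, 76], [6, 5, 72], [19, 21, 75], [0, 0, 69], [132, 145, 155]] [[0.012, 0.004], [0.012, 0.002], [0.012, 0.003], [0.011, 0.004], [-0.007, 0.063]]
230 [[9, 17, 78], [13, 14, 78], [0, 0, 75], [9, 16, 78], [116, 126, 143]] [[0.005, 0.002], [0.005, 0.003], [0.005, 0.003], [0.005, 0.003], [-0.016, 0.062]]
242 [[12, 4, 77],
[... 937 characters left out ...]
15, 2], [16, 22, 12], [11, 4, 10], [22, 18, 20], [0, 12, 6]] [[0.007, -0.082], [-0.0, -0.071], [-0.0, -0.071], [0.068, -0.176], [0.013, -0.091]]
326 [[12, 8, 5], [15, 11, 14], [18, 16, 17], [6, 4, 11], [4, 10, 7]] [[0.002, -0.08], [-0.004, -0.072], [-0.004, -0.072], [0.002, -0.081], [0.012, -0.095]]
338 [[3, 5, 10], [24, 18, 16], [22, 23, 24], [26, 26, 21], [23, 21, 23]] [[-0.003, -0.081], [-0.009, -0.071], [-0.01, -0.071], [-0.003, -0.08], [0.007, -0.094]]
350 [[3, 6, 5], [190, 202, 195], [184, 197, 190], [49, 52, 49], [23, 11, 17]] [[-0.007, -0.081], [-0.119, 0.062], [-0.12, 0.063], [-0.006, -0.082], [-0.005, -0.083]]
scene tcp px [199.96415252 164.00882964] tab [197.46796588 163.94582232]
```

View pics/c3.png

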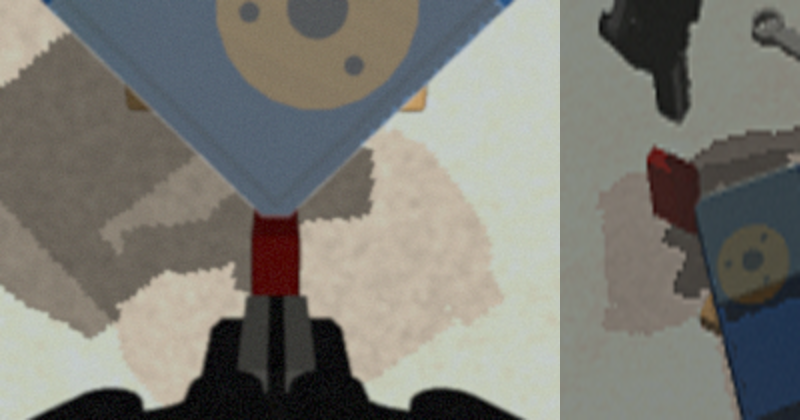

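The picture shows the shut fingertips ending clearly above the fin, tens of mm short of the reported TCP. I'll work out that offset from the wrist depth.

```bash
python3 - <<'E'
from h import *
s=env.observe(); c=cam("wrist"); im,d=imaging.get_image("wrist"); P=(cloud(c,d)-np.array(s["position"]))@np.array(s["tool_rot"])
for v in range(240,256): print(v,P[v,264:294:4][:,2].round(3).tolist(),P[v,268][[0]].round(3))
cs=cam("scene"); p=np.array(s["position"])
for z in(0,.02,.03,.04): print(z,proj(cs,p+[0,0,z]), proj(cs,p+[0,0,z]+[.0032,-.0105,0]))
i,d2=imaging.get_image("scene"); Q=cloud(cs,d2); k=np.zeros(d2.shape,bool);k[100:175,180:220]=1;k&=(i.max(2)<60)&(d2>0)
print(np.sort((np.linalg.norm(Q[k][:,:2]-p[:2],axis=1)<.02)*Q[k][:,2])[-3:]); q=Q[k][np.linalg.norm(Q[k][:,:2]-p[:2],axis=1)<.025]; print(np.sort(q[:,2])[:12].round(4), p[2])
E
```

```text
240 [0.062, 0.002, 0.002, 0.003, 0.002, 0.002, 0.003, 0.062] [-0.001]
241 [0.062, 0.002, 0.002, 0.001, 0.002, 0.003, 0.002, 0.063] [-0.001]
242 [0.062, 0.003, 0.003, 0.002, 0.002, 0.003, 0.003, 0.062] [-0.002]
243 [0.062, 0.003, 0.003, 0.002, 0.002, 0.002, 0.002, 0.062] [-0.003]
244 [0.062, 0.001, 0.003, 0.001, 0.002, 0.002, 0.004, 0.062] [-0.003]
245 [0.062, 0.002, 0.002, 0.003, 0.003, 0.002, 0.002, 0.061] [-0.004]
246 [0.064, 0.003, 0.002, 0.003, 0.002, 0.002, 0.004, 0.063] [-0.004]
247 [-0.037, -0.038, -0.037, -0.037, -0.038, -0.037, -0.038, -0.037] [0.011]
248 [-0.039, -0.039, -0.039, -0.039, -0.04, -0.038, -0.039, -0.039] [0.011]
249 [-0.04, -0.04, -0.039, -0.039, -0.041, -0.04, -0.04, -0.04] [0.011]
250 [-0.041, -0.042, -0.041, -0.041, -0.041, -0.042, -0.041, -0.042] [0.012]
251 [-0.042, -0.042, -0.043, -0.043, -0.043, -0.042, -0.043, -0.043] [0.012]
252 [-0.042, -0.043, -0.043, -0.044, -0.044, -0.042, -0.043, -0.043] [0.011]
253 [-0.045, -0.045, -0.045, -0.045, -0.044, -0.045, -0.045, -0.044] [0.012]
254 [-0.045, -0.045, -0.044, -0.045, -0.045, -0.045, -0.046, -0.046] [0.011]
255 [-0.047, -0.047, -0.047, -0.047, -0.046, -0.046, -0.046, -0.046] [0.012]
0 [200.06304528 164.17108284] [196.33621792 163.06719277]
0.02 [198.89473997 157.82252531] [195.12196346 156.72333776]
0.03 [198.29883206 154.58436862] [194.50265617 153.48777569]
0.04 [197.69487562 151.3024763 ] [193.87501017 150.20864816]
[0.2072285  0.20744056 0.21071266]
[0.0337 0.0344 0.0362 0.0364 0.0364 0.0373 0.0383 0.0391 0.04   0.0402
 0.0402 0.0411] 0.06208161820405639
```

The fin still reads 60 mm high, so the cameras agree with each other. The real fingertips lie about 26–37 mm behind the reported TCP, so I'll use a corrected height. I open, go to a reported z of about 0, and grip again.

>>> {"name": "arm_command", "arguments": {
  "turn": [
    [0,0,0],
    [0,0,0],
    [0,0,0],
    [0,0,0],
    [0,0,0],
    [0,0,0],
    [0,0,0],
    [0,0,0],
    [0,0,0],
    [0,0,0],
    [0,0,0],
    [0,0,0]
  ],
  "xyz": [
    [-0.19,0,0],
    [0,0,0],
    [0,0,0],
    [0,0,0.4],
    [0,0,0.3],
    [0,0,0.3],
    [0,0,0.25],
    [0,0,0],
    [0,0,0],
    [0,0,0],
    [0,0,0],
    [0,0,0]
  ],
  "claw": [50,50,50,50,50,50,50,50,5,5,5,5],
  "squeeze": 50
}}

```text
time_s: 7.3
position: [0.5757, -0.2718, 0.001]
tool_rot: [[-0.287, 0.958, 0.0], [0.958, 0.287, -0.001], [-0.001, 0.0, -1.0]]
ft_force: [-4.8, -0.3, 6.4]
grip_width: 0.0133
gripper_force: 49.6
```

Gripped at 13.3 mm and 50 N. Next I raise the tray along its arc.

>>> {"name": "arm_command", "arguments": {
  "turn": [
    [0,0,0],
    [0,0,0],
    [0,0,0],
    [0,0,0],
    [0,0,0],
    [0,0,0],
    [0,0,0],
    [0,0,0],
    [0,0,0],
    [0,0,0],
    [0,0,0],
    [0,0,0]
  ],
  "xyz": [
    [0.025,0,-0.16],
    [0.03,0,-0.16],
    [0.035,0,-0.157],
    [0.04,0,-0.157],
    [0.045,0,-0.155],
    [0.05,0,-0.154],
    [0.053,0,-0.152],
    [0.058,0,-0.151],
    [0.062,0,-0.148],
    [0.067,0,-0.147],
    [0.071,0,-0.144],
    [0.075,0,-0.143]
  ],
  "claw": [5,5,5,5,5,5,5,5,5,5,5,5]
}}

```text
time_s: 8.5
position: [0.5665, -0.241, 0.0915]
tool_rot: [[-0.287, 0.958, -0.001], [0.958, 0.287, 0.002], [0.002, -0.001, -1.0]]
ft_force: [-3.7, 3.6, -8.3]
grip_width: 0.0129
gripper_force: 48.7
```

```bash
python3 look.py
```

```text
tilt 0.3544354388899808 roll -0.0004342165037892927 n 4004
8.55 [ 0.56638078 -0.24049998  0.09258669] 0.012809864379003142 49.1020542383194 [-5.48303699  3.98946958 -7.00614891]
```

Tilt is 0.354 rad, as planned. I continue to about 0.54 and hold there.

>>> {"name": "arm_command", "arguments": {
  "turn": [
    [0,0,0],
    [0,0,0],
    [0,0,0],
    [0,0,0],
    [0,0,0],
    [0,0,0],
    [0,0,0],
    [0,0,0],
    [0,0,0],
    [0,0,0],
    [0,0,0],
    [0,0,0]
  ],
  "xyz": [
    [0.08,0,-0.14],
    [0.084,0,-0.138],
    [0.088,0,-0.135],
    [0.092,0,-0.133],
    [0.096,0,-0.13],
    [0.1,0,-0.126],
    [0,0,0],
    [0,0,0],
    [0,0,0],
    [0,0,0],
    [0,0,0],
    [0,0,0]
  ],
  "claw": [5,5,5,5,5,5,5,5,5,5,5,5]
}}

```text
time_s: 9.75
position: [0.5589, -0.2151, 0.1316]
tool_rot: [[-0.287, 0.958, -0.001], [0.958, 0.287, 0.002], [0.002, -0.001, -1.0]]
ft_force: [-3.0, 4.8, -8.7]
grip_width: 0.0128
gripper_force: 49.7
```

```bash
python3 look.py t1.png
```

```text
tilt 0.5328695426682002 roll 0.00017176763326700456 n 3112
9.8 [ 0.55885384 -0.21514485  0.1316234 ] 0.01299004055955006 49.726213216781616 [-4.36411056  3.47357312 -7.26274281]
```

View pics/t1.png

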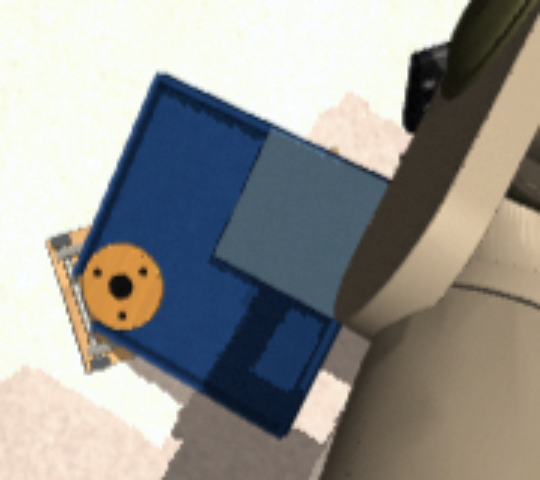

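The disc is seated in the catch corner, at crop (121,287). Next I lower along the reverse arc.

>>> {"name": "arm_command", "arguments": {
  "turn": [
    [0,0,0],
    [0,0,0],
    [0,0,0],
    [0,0,0],
    [0,0,0],
    [0,0,0],
    [0,0,0],
    [0,0,0],
    [0,0,0],
    [0,0,0]
  ],
  "xyz": [
    [-0.1,0,0.126],
    [-0.096,0,0.13],
    [-0.092,0,0.133],
    [-0.088,0,0.135],
    [-0.084,0,0.138],
    [-0.08,0,0.14],
    [-0.075,0,0.143],
    [-0.071,0,0.144],
    [-0.067,0,0.147],
    [-0.062,0,0.148]
  ],
  "claw": [5,5,5,5,5,5,5,5,5,5]
}}

```text
time_s: 10.8
position: [0.5712, -0.2563, 0.0637]
tool_rot: [[-0.287, 0.958, 0.001], [0.958, 0.287, -0.002], [-0.002, 0.001, -1.0]]
ft_force: [-4.8, -2.5, 0.7]
grip_width: 0.0131
gripper_force: 49.3
```

>>> {"name": "arm_command", "arguments": {
  "turn": [
    [0,0,0],
    [0,0,0],
    [0,0,0],
    [0,0,0],
    [0,0,0],
    [0,0,0],
    [0,0,0],
    [0,0,0],
    [0,0,0],
    [0,0,0]
  ],
  "xyz": [
    [-0.058,0,0.151],
    [-0.053,0,0.152],
    [-0.05,0,0.154],
    [-0.045,0,0.155],
    [-0.04,0,0.157],
    [-0.035,0,0.157],
    [-0.03,0,0.16],
    [-0.013,0,0.08],
    [-0.012,0,0.07],
    [0,0,0]
  ],
  "claw": [5,5,5,5,5,5,5,5,5,5]
}}

```text
time_s: 11.8
position: [0.5762, -0.2732, 0.0028]
tool_rot: [[-0.286, 0.958, 0.002], [0.958, 0.286, -0.003], [-0.004, 0.001, -1.0]]
ft_force: [-6.9, -4.0, 4.6]
grip_width: 0.0133
gripper_force: 49.4
```

```bash
python3 look.py
```

```text
tilt -0.002478835998740361 roll -0.0008994754351045013 n 2070
11.85 [ 0.57622524 -0.2732584   0.0027784 ] 0.013165552744178825 49.36331927776337 [-6.55222482 -4.00943454  3.52985326]
```

Level again. I release, rise, move over the catch corner and turn 90° so that the fingers close along the tray axis, with one finger in the notch.

>>> {"name": "arm_command", "arguments": {
  "turn": [
    [0,0,0],
    [0,0,0],
    [0,0,0],
    [0,0,0],
    [0,0,0],
    [0,0,0],
    [0,0,0],
    [0,0,0],
    [0,0,0],
    [0,0,0],
    [0,0,0],
    [0,0,0]
  ],
  "xyz": [
    [0,0,0],
    [0,0,0],
    [0,0,0],
    [0,0,-0.6],
    [0,0,-0.6],
    [0,0,-0.6],
    [0,0,-0.6],
    [0,0,-0.6],
    [0.75,0,0],
    [0.75,0,0],
    [0.75,0,0],
    [0.75,0,0]
  ],
  "claw": [50,50,50,50,50,50,50,50,80,80,80,80]
}}

```text
time_s: 13.05
position: [0.5325, -0.1263, 0.151]
tool_rot: [[-0.287, 0.958, 0.001], [0.958, 0.287, -0.0], [-0.001, 0.001, -1.0]]
ft_force: [0.6, 0.9, 0.2]
grip_width: 0.0802
gripper_force: 0.0
```

>>> {"name": "arm_command", "arguments": {
  "turn": [
    [0,0,0],
    [0,0,0],
    [0,0,-1],
    [0,0,-1],
    [0,0,-1],
    [0,0,-1],
    [0,0,-1],
    [0,0,-1],
    [0,0,-1],
    [0,0,-1],
    [0,0,-1],
    [0,0,-1]
  ],
  "xyz": [
    [0.75,0,0],
    [0.73,0,0],
    [0,0,0],
    [0,0,0],
    [0,0,0],
    [0,0,0],
    [0,0,0],
    [0,0,0],
    [0,0,0],
    [0,0,0],
    [0,0,0],
    [0,0,0]
  ],
  "claw": [80,80,80,80,80,80,80,80,80,80,80,80]
}}

```text
time_s: 14.25
position: [0.5119, -0.0566, 0.1509]
tool_rot: [[-0.92, 0.392, 0.001], [0.392, 0.92, -0.0], [-0.001, 0.0, -1.0]]
ft_force: [-0.3, 0.5, 0.1]
grip_width: 0.0803
gripper_force: 0.0
```

>>> {"name": "arm_command", "arguments": {
  "turn": [
    [0,0,-1],
    [0,0,-1],
    [0,0,-1],
    [0,0,-1],
    [0,0,-1],
    [0,0,-1],
    [0,0,-1],
    [0,0,-1],
    [0,0,0],
    [0,0,0]
  ],
  "xyz": [
    [0,0,0],
    [0,0,0],
    [0,0,0],
    [0,0,0],
    [0,0,0],
    [0,0,0],
    [0,0,0],
    [0,0,0],
    [0,0,0],
    [0,0,0]
  ],
  "claw": [80,80,80,80,80,80,80,80,80,80]
}}

```text
time_s: 15.25
position: [0.5117, -0.0567, 0.1508]
tool_rot: [[-0.959, -0.285, 0.001], [-0.285, 0.959, -0.0], [-0.001, -0.0, -1.0]]
ft_force: [0.4, 0.2, -0.6]
grip_width: 0.08
gripper_force: 0.0
```

```bash
python3 - <<'E'
from h import *
s=env.observe(); p=np.array(s["position"]); R=np.array(s["tool_rot"]); print(s["time_s"],p,R[:,1],s["q"],s["ft_force"])
def disc(n):
    c=cam(n); im,d=imaging.get_image(n); P=cloud(c,d); hsv=cv2.cvtColor(im,cv2.COLOR_BGR2HSV)
    k=cv2.inRange(hsv,(8,90,70),(28,255,255)); k[(np.linalg.norm(P[...,:2]-[.512,-.058],axis=2)>.06)|(P[...,2]<.0245)|(P[...,2]>.036)]=0
    k=cv2.morphologyEx(k,cv2.MORPH_OPEN,np.ones((3,3)))
    ct=max(cv2.findContours(k,0,2)[0],key=cv2.contourArea); h=cv2.convexHull(ct); e=cv2.fitEllipse(h)
    x=ray(c,e[0],.029); print(n,cv2.contourArea(h),e,x,"units",R.T@(np.array([x[0],x[1],0])-p)/.05); return im
disc("top"); im=disc("wrist"); cv2.imwrite("pics/w2.png",np.clip(im*1.4,0,255).astype(np.uint8))
E
```

```text
15.25 [ 0.5117114  -0.05671282  0.1507693 ] [-2.84995579e-01  9.58528784e-01 -3.00385189e-04] [-1.95210739e+01  2.06179682e+01  8.44637346e+01  7.59741036e-03
  7.48790071e+01 -1.26081644e+02] [ 0.36888247  0.1773986  -0.64732619]Traceback (most recent call last):
  File "<stdin>", line 9, in <module>
  File "<stdin>", line 7, in disc
ValueError: max() iterable argument is empty
```

```bash
python3 - <<'E'
from h import *
s=env.observe(); p=np.array(s["position"]); R=np.array(s["tool_rot"])
c=cam("wrist"); im,d=imaging.get_image("wrist"); cv2.imwrite("pics/w2.png",np.clip(im*1.4,0,255).astype(np.uint8))
P=cloud(c,d); hsv=cv2.cvtColor(im,cv2.COLOR_BGR2HSV)
k=cv2.inRange(hsv,(8,90,50),(28,255,255)); k[(np.linalg.norm(P[...,:2]-[.512,-.058],axis=2)>.06)|(P[...,2]<.0245)|(P[...,2]>.036)]=0
print(k.astype(bool).sum())
k=cv2.morphologyEx(k,cv2.MORPH_OPEN,np.ones((3,3)))
h=cv2.convexHull(np.argwhere(k)[:,::-1].astype(np.int32)); e=cv2.fitEllipse(h)
x=ray(c,e[0],.029); print(cv2.contourArea(h),e,x,"units",R.T@(np.array([x[0],x[1],0])-p)/.05, np.median(P[k>0],0))
# finger tip in tool frame, open
T=(P-p)@R; dark=(im.max(2)<60)&(np.abs(T[...,1])>.03)&(np.abs(T[...,1])<.06)&(T[...,0]<.03)&(T[...,2]>-.12); print("finger z max",np.sort(T[dark][:,2])[-5:])
E
```

```text
3125
3401.5 ((274.4425354003906, 189.61158752441406), (65.68693542480469, 66.87639617919922), 115.9569091796875) [ 0.51158819 -0.05953115  0.029     ] units [ 0.01869513 -0.05224662  3.01407299] [ 0.51113454 -0.05977453  0.0290409 ]
finger z max [0.14490257 0.14525864 0.14561103 0.14570807 0.14660512]
```

View pics/w2.png

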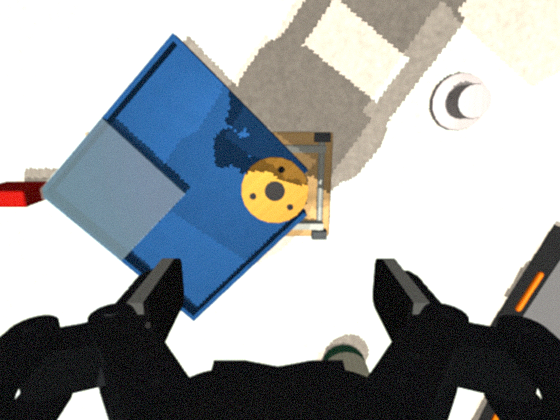

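The disc sits in the corner at pixel (274,190), which is (0.5116,-0.0595), and the fingers are aligned with the tray axis. I descend around it to a safe height above the floor.

>>> {"name": "arm_command", "arguments": {
  "turn": [
    [0,0,0],
    [0,0,0],
    [0,0,0],
    [0,0,0],
    [0,0,0],
    [0,0,0],
    [0,0,0],
    [0,0,0]
  ],
  "xyz": [
    [0.02,-0.05,0],
    [0,0,0.6],
    [0,0,0.6],
    [0,0,0.6],
    [0,0,0.6],
    [0,0,0.4],
    [0,0,0.2],
    [0,0,0]
  ],
  "claw": [74,74,74,74,74,74,74,74]
}}

```text
time_s: 16.15
position: [0.5109, -0.0595, -0.0002]
tool_rot: [[-0.958, -0.287, -0.002], [-0.287, 0.958, 0.001], [0.002, 0.001, -1.0]]
ft_force: [0.3, 0.1, 0.1]
grip_width: 0.0741
gripper_force: 0.0
```

```bash
python3 - <<'E'
from h import *
s=env.observe(); p=np.array(s["position"]); R=np.array(s["tool_rot"]); print(p,s["ft_force"])
c=cam("scene"); im,d=imaging.get_image("scene"); 
u=proj(c,[.512,-.06,.03]).astype(int); a=im[u[1]-60:u[1]+30,u[0]-60:u[0]+60]
w,dw=imaging.get_image("wrist"); T=(cloud(cam("wrist"),dw)-p)@R
f=(np.abs(np.abs(T[...,1])-.043)<.009)&(T[...,2]>-.09)&(T[...,2]<.1)&(T[...,0]<.016)&(w.max(2)<90)
for sg in(-1,1):
    g=f&(T[...,1]*sg>0); print(sg,np.sort(T[g][:,2])[-8:].round(4), g.sum())
print("disc top tool z",.029-p[2])
cv2.imwrite("pics/s3.png",np.clip(np.hstack([cv2.resize(a,(480,360),interpolation=2),cv2.resize(w[60:420,140:420],(280,360))])*1.6,0,255).astype(np.uint8))
E
```

```text
[ 5.10896655e-01 -5.94700412e-02 -2.45638504e-04] [0.31176378 0.13578407 0.09789366]
-1 [-0.0233 -0.0232 -0.0232 -0.0232 -0.0231 -0.0231 -0.0231 -0.0227] 4562
1 [-0.0111 -0.0109 -0.0109 -0.0108 -0.0107 -0.0107 -0.0099 -0.0098] 3634
disc top tool z 0.029245638504493212
```

View pics/s3.png

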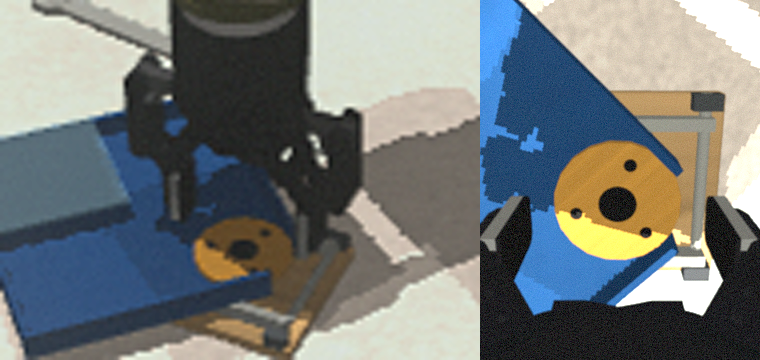

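The fingers hover above the disc, one over the notch (right) and one over the floor (left). I descend 10 mm, then creep.

>>> {"name": "arm_command", "arguments": {
  "turn": [
    [0,0,0],
    [0,0,0],
    [0,0,0],
    [0,0,0],
    [0,0,0],
    [0,0,0],
    [0,0,0]
  ],
  "xyz": [
    [0.02,0,0.04],
    [0,0,0.04],
    [0,0,0.04],
    [0,0,0.04],
    [0,0,0.04],
    [0,0,0],
    [0,0,0]
  ],
  "claw": [74,74,74,74,74,74,74]
}}

```text
time_s: 16.95
position: [0.5103, -0.0597, -0.0095]
tool_rot: [[-0.958, -0.287, -0.0], [-0.287, 0.958, 0.0], [0.0, 0.0, -1.0]]
ft_force: [-0.2, 0.7, 0.0]
grip_width: 0.0739
gripper_force: 0.0
```

```bash
cat > tip.py <<'E'
from h import *
s=env.observe(); p=np.array(s["position"]); R=np.array(s["tool_rot"]); print(s["time_s"],p,s["ft_force"],s["wrist_torque"])
w,dw=imaging.get_image("wrist"); T=(cloud(cam("wrist"),dw)-p)@R
# front finger faces: tool x about .011
for sg in(-1,1):
    g=(np.abs(T[...,0]-.0115)<.002)&(T[...,1]*sg>.02)&(T[...,1]*sg<.055)&(T[...,2]>-.08)&(T[...,2]<.0)&(w.max(2)<110)
    z=T[g][:,2]; hist=np.histogram(z,np.arange(-.08,.001,.004)); print(sg,hist[0].tolist(),np.argwhere(g)[:,0].min())
E
python3 tip.py
```

```text
16.95 [ 0.51031087 -0.05974691 -0.00952295] [-0.19223019  0.69437922  0.04590827] [0.01549663 0.01667328 0.02553572]
-1 [167, 129, 136, 111, 107, 90, 92, 78, 25, 0, 13, 535, 1, 0, 0, 0, 0, 0, 0, 0] 238
1 [173, 144, 130, 119, 95, 102, 87, 80, 22, 0, 7, 0, 0, 57, 71, 88, 0, 0, 0, 0] 227
```

The front-face edges put the tips at about 37 mm, so there are roughly 13 mm left to the floor.

>>> {"name": "arm_command", "arguments": {
  "turn": [
    [0,0,0],
    [0,0,0],
    [0,0,0],
    [0,0,0],
    [0,0,0],
    [0,0,0],
    [0,0,0]
  ],
  "xyz": [
    [-0.02,0,0.03],
    [0,0,0.04],
    [0,0,0.04],
    [0,0,0.04],
    [0,0,0.03],
    [0,0,0],
    [0,0,0]
  ],
  "claw": [74,74,74,74,74,74,74]
}}

```text
time_s: 17.7
position: [0.5113, -0.0595, -0.0185]
tool_rot: [[-0.958, -0.287, 0.0], [-0.287, 0.958, -0.0], [0.0, -0.0, -1.0]]
ft_force: [-0.3, -0.8, 0.4]
grip_width: 0.074
gripper_force: 0.0
```

```bash
python3 tip.py
```

```text
17.7 [ 0.51129052 -0.0594956  -0.01848715] [-0.33609394 -0.75174125  0.44200511] [ 0.04563196  0.00113466 -0.04830777]
-1 [175, 139, 129, 112, 108, 93, 96, 83, 39, 576, 0, 0, 0, 0, 0, 0, 0, 0, 0, 0] 246
1 [185, 143, 127, 120, 107, 100, 85, 83, 26, 0, 0, 98, 82, 23, 0, 0, 0, 0, 0, 0] 235
```

>>> {"name": "arm_command", "arguments": {
  "turn": [
    [0,0,0],
    [0,0,0],
    [0,0,0],
    [0,0,0],
    [0,0,0]
  ],
  "xyz": [
    [0,0,0.02],
    [0,0,0.02],
    [0,0,0.02],
    [0,0,0],
    [0,0,0]
  ],
  "claw": [74,74,74,74,74]
}}

```text
time_s: 18.25
position: [0.5116, -0.0597, -0.0191]
tool_rot: [[-0.958, -0.287, 0.002], [-0.287, 0.958, -0.002], [-0.002, -0.002, -1.0]]
ft_force: [-9.2, 1.9, 26.7]
grip_width: 0.074
gripper_force: 13.6
```

```bash
python3 - <<'E'
from rig import env
s=env.observe(); print(s["wrist_torque"],s["ft_force"],s["position"])
E
```

```text
[-0.5700395   1.14489888 -0.30308519] [-9.23498143  1.91035823 26.72731208] [ 0.51161302 -0.0597179  -0.01912911]
```

The contact is the inner finger on the tray floor, so tip height is calibrated: at 74 mm opening the tip is about 43 mm above reported z. I raise 7 mm (tips swing about 3.4 mm forward in closing) and close on the disc.

>>> {"name": "arm_command", "arguments": {
  "turn": [
    [0,0,0],
    [0,0,0],
    [0,0,0],
    [0,0,0],
    [0,0,0],
    [0,0,0],
    [0,0,0]
  ],
  "xyz": [
    [0,0,-0.14],
    [0,0,0],
    [0,0,0],
    [0,0,0],
    [0,0,0],
    [0,0,0],
    [0,0,0]
  ],
  "claw": [74,74,50,50,50,50,50],
  "squeeze": 50
}}

```text
time_s: 18.95
position: [0.5116, -0.06, -0.014]
tool_rot: [[-0.958, -0.287, 0.001], [-0.287, 0.958, -0.001], [-0.001, -0.001, -1.0]]
ft_force: [-3.0, -0.4, 10.9]
grip_width: 0.0576
gripper_force: 50.9
```

Holding at about 58 mm. Next I lift.

>>> {"name": "arm_command", "arguments": {
  "turn": [
    [0,0,0],
    [0,0,0],
    [0,0,0],
    [0,0,0],
    [0,0,0],
    [0,0,0],
    [0,0,0],
    [0,0,0],
    [0,0,0],
    [0,0,0]
  ],
  "xyz": [
    [0,0,-0.05],
    [0,0,-0.1],
    [0,0,-0.2],
    [0,0,-0.3],
    [0,0,-0.4],
    [0,0,-0.5],
    [0,0,-0.5],
    [0,0,-0.5],
    [0,0,-0.5],
    [0,0,-0.3]
  ],
  "claw": [50,50,50,50,50,50,50,50,50,50]
}}

```text
time_s: 19.95
position: [0.5111, -0.059, 0.1553]
tool_rot: [[-0.958, -0.287, 0.001], [-0.287, 0.958, 0.0], [-0.001, -0.0, -1.0]]
ft_force: [0.0, 0.1, -1.1]
grip_width: 0.0567
gripper_force: 54.1
```

```bash
python3 - <<'E'
from h import *
s=env.observe(); p=np.array(s["position"]); R=np.array(s["tool_rot"]); print(s["time_s"],p,s["grip_width"],s["gripper_force"],s["q"])
w,d=imaging.get_image("wrist"); T=(cloud(cam("wrist"),d)-p)@R; hsv=cv2.cvtColor(w,cv2.COLOR_BGR2HSV)
k=(cv2.inRange(hsv,(8,90,50),(28,255,255))>0)&(np.abs(T[...,1])<.035)&(T[...,2]<.01)&(T[...,2]>-.08)
A=np.c_[T[k][:,:2],np.ones(k.sum())]; print("disc in tool: n",k.sum(),"mean",T[k].mean(0),"plane",np.linalg.lstsq(A,T[k][:,2],rcond=None)[0],"x range",T[k][:,0].min(),T[k][:,0].max())
# case & cover in top view
c=cam("top"); im,dt=imaging.get_image("top"); P=cloud(c,dt); hs=cv2.cvtColor(im,cv2.COLOR_BGR2HSV)
B=np.zeros(dt.shape,bool);B[160:260,80:195]=True
fl=B&(dt>0)&(P[...,2]>.001)&(P[...,2]<.009)&(cv2.inRange(hs,(0,0,20),(180,70,125))>0)
fl=cv2.morphologyEx(fl.astype(np.uint8),cv2.MORPH_OPEN,np.ones((5,5))); n,l,st,_=cv2.connectedComponentsWithStats(fl); j=1+st[1:,4].argmax(); rr=cv2.minAreaRect(np.argwhere(l==j)[:,::-1].astype(np.int32))
print("floor",rr,ray(c,rr[0],.004),[ray(c,q,.004).round(4) for q in cv2.boxPoints(rr)])
rim=B&(P[...,2]>.024)&(P[...,2]<.032)&(hs[...,1]<90)&(dt>0); Q=P[rim]; print("rim x",np.percentile(Q[:,0],[1,99]),"y",np.percentile(Q[:,1],[1,99]))
o=B&(cv2.inRange(hs,(4,130,30),(22,255,255))>0)&(dt>0)&(P[...,1]>.3); Q=P[o]; 
for z0 in np.arange(.03,.17,.02):
    q=Q[(Q[:,2]>z0)&(Q[:,2]<z0+.02)]; 
    if len(q): print(round(z0,2),len(q),q[:,1].min().round(4),np.median(q[:,1]).round(4),q[:,1].max().round(4),"x",q[:,0].min().round(3),q[:,0].max().round(3))
E
```

```text
19.95 [ 0.51111986 -0.05902864  0.15529148] 0.05666401404729821 54.110755920410156 [-1.98076168e+01  2.03176285e+01  8.41164951e+01  3.31866898e-02
  7.54998201e+01 -1.26512112e+02]
disc in tool: n 12227 mean [ 2.78100766e-04 -5.28459779e-05 -4.45651262e-02] plane [ 5.51172350e-03 -5.39267573e-05 -4.45666618e-02] x range -0.031197796420101877 0.028481430908945816
floor ((151.98410034179688, 213.19873046875), (44.01936721801758, 60.925357818603516), 4.573921203613281) [0.5443858  0.27266928 0.004     ] [array([0.4839, 0.3245, 0.004 ]), array([0.6157, 0.3151, 0.004 ]), array([0.6058, 0.2201, 0.004 ]), array([0.474 , 0.2307, 0.004 ])]
rim x [0.47260859 0.61592883] y [0.21035062 0.32504755]
0.03 224 0.3151 0.3219 0.3282 x 0.481 0.617
0.05 315 0.3172 0.3229 0.3293 x 0.483 0.616
0.07 347 0.3178 0.3246 0.3306 x 0.483 0.617
0.09 378 0.3196 0.3264 0.3331 x 0.483 0.617
0.11 280 0.3214 0.3274 0.3348 x 0.483 0.617
0.13 483 0.3116 0.3286 0.3383 x 0.483 0.618
0.15 215 0.3109 0.3212 0.3383 x 0.483 0.616
```

The disc is held centred and level (0.006 rad), with its underside 39.6 mm above reported z. The case centre is about (0.545,0.269) with yaw about -4°, and the cover stands at about 1.64 rad. I carry the disc there, then turn so that the fingers lie along the case's x axis with the camera away from the cover.

>>> {"name": "arm_command", "arguments": {
  "turn": [
    [0,0,0],
    [0,0,0],
    [0,0,0],
    [0,0,0],
    [0,0,0],
    [0,0,0],
    [0,0,0],
    [0,0,0],
    [0,0,0],
    [0,0,0],
    [0,0,0]
  ],
  "xyz": [
    [-0.12,0.29,0],
    [-0.24,0.58,0],
    [-0.24,0.58,0],
    [-0.24,0.58,0],
    [-0.24,0.58,0],
    [-0.24,0.58,0],
    [-0.24,0.58,0],
    [-0.24,0.58,0],
    [-0.24,0.58,0],
    [-0.24,0.58,0],
    [-0.15,0.32,0]
  ],
  "claw": [50,50,50,50,50,50,50,50,50,50,50]
}}

```text
time_s: 21.15
position: [0.543, 0.2566, 0.1518]
tool_rot: [[-0.957, -0.289, -0.003], [-0.289, 0.957, -0.0], [0.003, 0.001, -1.0]]
ft_force: [-1.4, 0.4, -0.9]
grip_width: 0.0565
gripper_force: 54.1
```

>>> {"name": "arm_command", "arguments": {
  "turn": [
    [0,0,-0.9],
    [0,0,-0.9],
    [0,0,-0.9],
    [0,0,-0.9],
    [0,0,-0.9],
    [0,0,-0.9],
    [0,0,-0.9]
  ],
  "xyz": [
    [0,0,0],
    [0,0,0],
    [0,0,0],
    [0,0,0],
    [0,0,0],
    [0,0,0],
    [0,0,0]
  ],
  "claw": [50,50,50,50,50,50,50]
}}

```text
time_s: 21.85
position: [0.5435, 0.2541, 0.1522]
tool_rot: [[-0.665, -0.747, -0.002], [-0.747, 0.665, -0.0], [0.002, 0.001, -1.0]]
ft_force: [-0.8, 0.4, -0.9]
grip_width: 0.0568
gripper_force: 54.1
```

>>> {"name": "arm_command", "arguments": {
  "turn": [
    [0,0,-0.9],
    [0,0,-0.9],
    [0,0,-0.9],
    [0,0,-0.9],
    [0,0,-0.9],
    [0,0,-0.9],
    [0,0,-0.9],
    [0,0,0]
  ],
  "xyz": [
    [0,0,0],
    [0,0,0],
    [0,0,0],
    [0,0,0],
    [0,0,0],
    [0,0,0],
    [0,0,0],
    [0,0,0]
  ],
  "claw": [50,50,50,50,50,50,50,50]
}}

```text
time_s: 22.65
position: [0.5436, 0.2542, 0.1523]
tool_rot: [[-0.179, -0.984, -0.002], [-0.984, 0.179, -0.0], [0.001, 0.002, -1.0]]
ft_force: [0.9, 0.8, -1.0]
grip_width: 0.0568
gripper_force: 54.1
```

```bash
python3 - <<'E'
from h import *
s=env.observe(); p=np.array(s["position"]); R=np.array(s["tool_rot"]); print(s["time_s"],p,R[:,1],s["grip_width"],s["q"])
c=cam("wrist"); w,d=imaging.get_image("wrist"); P=cloud(c,d)
r=(P[...,2]>.022)&(P[...,2]<.033)&(d>0)&(np.linalg.norm(P[...,:2]-[.545,.269],axis=2)<.11); Q=P[r]
e=np.array([.9974,-.0715]); f=np.array([.0715,.9974]); print("rim along x",np.percentile(Q[:,:2]@e,[.5,99.5]),"along y",np.percentile(Q[:,:2]@f,[.5,99.5]),"centre est",[.545*e[0]+.269*e[1],.545*f[0]+.269*f[1]])
print("units",R.T@(np.array([.5437,.255,-.035])-p)/.05)
cv2.imwrite("pics/w4.png",np.clip(w*1.4,0,255).astype(np.uint8))
E
```

```text
22.65 [0.54361611 0.25417943 0.15229556] [-0.98388783  0.1787796   0.00160751] 0.05676713986699107 [ 1.37684340e+01  2.88147071e+01  7.02709397e+01 -8.04495126e-04
  8.10155807e+01 -1.55932777e+02]
rim along x [0.45562273 0.59363304] along y [0.24752616 0.35736744] centre est [np.float64(0.5243495), np.float64(0.3072681)]
units [-0.01919331 -0.00473826  3.74589544]
```

View pics/w4.png

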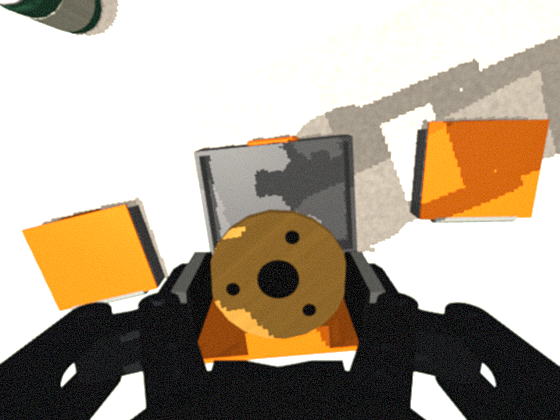

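The disc hangs at (278,278) over the open case, clear of its walls, with the cover behind it. I lower it in.

>>> {"name": "arm_command", "arguments": {
  "turn": [
    [0,0,0],
    [0,0,0],
    [0,0,0],
    [0,0,0],
    [0,0,0],
    [0,0,0],
    [0,0,0],
    [0,0,0],
    [0,0,0],
    [0,0,0]
  ],
  "xyz": [
    [0,0,0.3],
    [0,0,0.5],
    [0,0,0.5],
    [0,0,0.5],
    [0,0,0.5],
    [0,0,0.4],
    [0,0,0.4],
    [0,0,0.3],
    [0,0,0.2],
    [0,0,0]
  ],
  "claw": [50,50,50,50,50,50,50,50,50,50]
}}

```text
time_s: 23.7
position: [0.5432, 0.2543, -0.0283]
tool_rot: [[-0.18, -0.984, -0.003], [-0.984, 0.18, -0.001], [0.001, 0.002, -1.0]]
ft_force: [-0.4, 0.4, -1.6]
grip_width: 0.0569
gripper_force: 54.1
```

>>> {"name": "arm_command", "arguments": {
  "turn": [
    [0,0,0],
    [0,0,0],
    [0,0,0],
    [0,0,0],
    [0,0,0],
    [0,0,0]
  ],
  "xyz": [
    [0,0,0.04],
    [0,0,0.04],
    [0,0,0.03],
    [0,0,0.02],
    [0,0,0],
    [0,0,0]
  ],
  "claw": [50,50,50,50,50,50]
}}

```text
time_s: 24.3
position: [0.5441, 0.2547, -0.0333]
tool_rot: [[-0.179, -0.984, 0.0], [-0.984, 0.179, 0.0], [-0.0, -0.0, -1.0]]
ft_force: [0.3, 0.4, -0.7]
grip_width: 0.0569
gripper_force: 54.1
```

>>> {"name": "arm_command", "arguments": {
  "turn": [
    [0,0,0],
    [0,0,0],
    [0,0,0],
    [0,0,0]
  ],
  "xyz": [
    [0,0,0.02],
    [0,0,0.02],
    [0,0,0],
    [0,0,0]
  ],
  "claw": [50,50,50,50]
}}

```text
time_s: 24.7
position: [0.5443, 0.2547, -0.0339]
tool_rot: [[-0.179, -0.984, 0.001], [-0.984, 0.179, 0.0], [-0.0, -0.001, -1.0]]
ft_force: [-4.0, -1.8, 11.8]
grip_width: 0.0569
gripper_force: 56.1
```

Touchdown on the case floor. I release and rise straight up.

>>> {"name": "arm_command", "arguments": {
  "turn": [
    [0,0,0],
    [0,0,0],
    [0,0,0],
    [0,0,0],
    [0,0,0],
    [0,0,0],
    [0,0,0],
    [0,0,0],
    [0,0,0],
    [0,0,0],
    [0,0,0],
    [0,0,0]
  ],
  "xyz": [
    [0,0,0],
    [0,0,0],
    [0,0,0],
    [0,0,-0.1],
    [0,0,-0.3],
    [0,0,-0.5],
    [0,0,-0.5],
    [0,0,-0.5],
    [0,0,-0.5],
    [0,0,-0.5],
    [0,0,-0.5],
    [0,0,-0.4]
  ],
  "claw": [68,68,68,68,68,68,68,68,68,68,68,68]
}}

```text
time_s: 25.9
position: [0.5441, 0.2547, 0.1564]
tool_rot: [[-0.179, -0.984, 0.001], [-0.984, 0.179, 0.0], [-0.001, -0.001, -1.0]]
ft_force: [-0.6, -0.5, -0.6]
grip_width: 0.0685
gripper_force: 0.0
```

```bash
python3 - <<'E'
from h import *
s=env.observe(); p=np.array(s["position"]); R=np.array(s["tool_rot"]); print(s["time_s"],p,s["ft_force"])
c=cam("wrist"); w,d=imaging.get_image("wrist"); P=cloud(c,d); hs=cv2.cvtColor(w,cv2.COLOR_BGR2HSV)
k=(cv2.inRange(hs,(8,60,40),(28,255,255))>0)&(np.linalg.norm(P[...,:2]-[.544,.255],axis=2)<.036)&(P[...,2]>0)&(P[...,2]<.02)
Q=P[k]; A=np.c_[Q[:,:2],np.ones(len(Q))]; print("disc",k.sum(),Q.mean(0),Q.min(0),Q.max(0),np.linalg.lstsq(A,Q[:,2],rcond=None)[0])
H=np.array([.549,.3216,.031]); f=np.array([.0715,.9974,0]); Z=np.array([0,0,1.]); o,wd,rho,off=.003,.011,.1,.0335
prev=np.array([*(H+.055*f)[:2],.1295-off]); print("start tcp",prev, (R.T@(prev-p)/.05).round(2))
for ph in list(np.arange(1.65,-.01,-.1)):
    C=H+rho*(-np.cos(ph)*f+np.sin(ph)*Z)+(o+wd*np.sin(ph))*(np.sin(ph)*f+np.cos(ph)*Z)-off*Z
    print(round(ph,2),(R.T@(C-prev)/.05).round(3),C.round(4)); prev=C
E
```

```text
25.9 [0.54412796 0.25467021 0.15637492] [-0.56558649 -0.4731698  -0.62476442]
disc 2800 [0.54403563 0.25561136 0.00880397] [0.5137324  0.22622828 0.00213793] [0.57508113 0.2883701  0.01138399] [ 0.00694093 -0.00922322  0.00738541]
start tcp [0.5529325 0.376457  0.096    ] [-2.43  0.26  1.21]
1.65 [ 0.659 -0.072 -0.002] [0.5506 0.3434 0.0961]
1.55 [ 0.197 -0.022 -0.034] [0.5499 0.3335 0.0978]
1.45 [ 0.202 -0.022 -0.014] [0.5491 0.3234 0.0984]
1.35 [ 0.204 -0.022  0.007] [0.5484 0.3131 0.0981]
1.25 [ 0.204 -0.022  0.029] [0.5477 0.3029 0.0966]
1.15 [ 0.202 -0.022  0.051] [0.5469 0.2927 0.0941]
1.05 [ 0.198 -0.021  0.072] [0.5462 0.2828 0.0905]
0.95 [ 0.19  -0.021  0.094] [0.5455 0.2733 0.0858]
0.85 [ 0.181 -0.02   0.115] [0.5449 0.2642 0.0801]
0.75 [ 0.169 -0.018  0.134] [0.5443 0.2558 0.0733]
0.65 [ 0.154 -0.017  0.153] [0.5437 0.248  0.0657]
0.55 [ 0.138 -0.015  0.17 ] [0.5432 0.2411 0.0572]
0.45 [ 0.119 -0.013  0.184] [0.5428 0.2352 0.048 ]
0.35 [ 0.099 -0.01   0.197] [0.5424 0.2302 0.0382]
0.25 [ 0.077 -0.008  0.207] [0.5422 0.2264 0.0278]
0.15 [ 0.054 -0.006  0.215] [0.542  0.2237 0.017 ]
0.05 [ 0.03  -0.003  0.22 ] [0.5419 0.2222 0.006 ]
```

The disc lies flat in the case (top at 8.8 mm, tilt about 0.01). Next I shut the fingers and go over and behind the cover.

>>> {"name": "arm_command", "arguments": {
  "turn": [
    [0,0,0],
    [0,0,0],
    [0,0,0],
    [0,0,0],
    [0,0,0],
    [0,0,0],
    [0,0,0],
    [0,0,0],
    [0,0,0],
    [0,0,0],
    [0,0,0]
  ],
  "xyz": [
    [0,0,-0.2],
    [-0.48,0.05,0],
    [-0.48,0.05,0],
    [-0.48,0.05,0],
    [-0.48,0.05,0],
    [-0.48,0.05,0],
    [-0.03,0,0],
    [0,0,0.5],
    [0,0,0.5],
    [0,0,0.4],
    [0,0,0]
  ],
  "claw": [0,0,0,0,0,0,0,0,0,0,0]
}}

```text
time_s: 27.05
position: [0.5519, 0.375, 0.0911]
tool_rot: [[-0.18, -0.984, -0.006], [-0.984, 0.18, -0.003], [0.004, 0.006, -1.0]]
ft_force: [-0.6, 0.2, -0.2]
grip_width: 0.0002
gripper_force: 0.0
```

>>> {"name": "arm_command", "arguments": {
  "turn": [
    [0,0,0],
    [0,0,0],
    [0,0,0],
    [0,0,0],
    [0,0,0],
    [0,0,0],
    [0,0,0],
    [0,0,0],
    [0,0,0]
  ],
  "xyz": [
    [0.22,-0.024,0],
    [0.22,-0.024,0],
    [0.22,-0.024,0],
    [0.2,-0.022,-0.034],
    [0.2,-0.022,-0.014],
    [0.2,-0.022,0.007],
    [0.2,-0.022,0.029],
    [0.2,-0.022,0.05],
    [0,0,0]
  ],
  "claw": [0,0,0,0,0,0,0,0,0]
}}

```text
time_s: 27.95
position: [0.5474, 0.2917, 0.0922]
tool_rot: [[-0.18, -0.984, -0.001], [-0.984, 0.18, -0.001], [0.001, 0.001, -1.0]]
ft_force: [-0.2, 0.7, 0.3]
grip_width: -0.0001
gripper_force: 0.0
```

```bash
cat > cov.py <<'E'
from h import *
s=env.observe(); print(s["time_s"],s["position"],s["ft_force"])
for n in("scene","top"):
    c=cam(n); im,dt=imaging.get_image(n); P=cloud(c,dt); hs=cv2.cvtColor(im,cv2.COLOR_BGR2HSV)
    e=np.array([.9974,-.0715]); f=np.array([.0715,.9974]); E=P[...,:2]@e-.5246; F=P[...,:2]@f-.360
    k=(cv2.inRange(hs,(4,130,30),(22,255,255))>0)&(dt>0)&(np.abs(E)<.066)&(F>-.115)&(F<.03)&(np.hypot(F,P[...,2]-.031)>.03)&(P[...,2]>.02)
    a=np.arctan2(P[...,2][k]-.031,-F[k]); print(n,k.sum(),"cover",np.median(a) if k.sum() else None, np.percentile(np.hypot(F[k],P[...,2][k]-.031),98) if k.sum() else None)
E
python3 cov.py
```

```text
27.95 [0.54737841 0.29172378 0.09220819] [-0.20136006  0.68511559  0.34485743]
scene 1608 cover 1.1846551266144978 0.1192765829824893
top 674 cover 1.1470864006963803 0.12100638923238397
```

Cover at about 1.15 rad, on schedule. I continue the arc to about 0.25.

>>> {"name": "arm_command", "arguments": {
  "turn": [
    [0,0,0],
    [0,0,0],
    [0,0,0],
    [0,0,0],
    [0,0,0],
    [0,0,0],
    [0,0,0],
    [0,0,0],
    [0,0,0],
    [0,0,0]
  ],
  "xyz": [
    [0.198,-0.021,0.072],
    [0.19,-0.021,0.094],
    [0.18,-0.02,0.115],
    [0.17,-0.018,0.134],
    [0.154,-0.017,0.153],
    [0.138,-0.015,0.17],
    [0.12,-0.013,0.184],
    [0.1,-0.01,0.197],
    [0.077,-0.008,0.207],
    [0,0,0]
  ],
  "claw": [0,0,0,0,0,0,0,0,0,0]
}}

```text
time_s: 29.05
position: [0.5419, 0.2259, 0.0246]
tool_rot: [[-0.18, -0.984, -0.003], [-0.984, 0.18, -0.001], [0.001, 0.003, -1.0]]
ft_force: [0.0, -1.3, -0.7]
grip_width: -0.0001
gripper_force: 0.0
```

```bash
python3 cov.py
```

```text
29.05 [0.5418507  0.22589789 0.0245997 ] [ 0.03886466 -1.30534362 -0.67591901]
scene 2166 cover 0.2573343879088938 0.11439998082710552
top 497 cover 0.2549488695259947 0.11854223807111768
```

>>> {"name": "arm_command", "arguments": {
  "turn": [
    [0,0,0],
    [0,0,0],
    [0,0,0],
    [0,0,0],
    [0,0,0],
    [0,0,0]
  ],
  "xyz": [
    [0.03,0,0.12],
    [0.02,0,0.12],
    [0.02,0,0.1],
    [0.01,0,0.06],
    [0,0,0.04],
    [0,0,0]
  ],
  "claw": [0,0,0,0,0,0]
}}

```text
time_s: 29.75
position: [0.5418, 0.2225, 0.0043]
tool_rot: [[-0.179, -0.984, -0.0], [-0.984, 0.179, -0.0], [0.0, 0.0, -1.0]]
ft_force: [-1.4, -0.3, 1.7]
grip_width: 0.0001
gripper_force: 0.7
```

```bash
python3 cov.py
```

```text
29.75 [0.54183689 0.22253833 0.00433395] [-1.35142813 -0.27521911  1.68731014]
scene 2030 cover 0.07266381866118302 0.11228139416702718
top 264 cover 0.07453883189146845 0.2829073963820359
```

At the catch (about 0.07 rad). I press on in small steps.

>>> {"name": "arm_command", "arguments": {
  "turn": [
    [0,0,0],
    [0,0,0],
    [0,0,0],
    [0,0,0],
    [0,0,0]
  ],
  "xyz": [
    [0,0,0.03],
    [0,0,0.03],
    [0,0,0.03],
    [0,0,0],
    [0,0,0]
  ],
  "claw": [0,0,0,0,0]
}}

```text
time_s: 30.35
position: [0.542, 0.2227, -0.0004]
tool_rot: [[-0.179, -0.984, -0.0], [-0.984, 0.179, 0.0], [-0.0, 0.0, -1.0]]
ft_force: [-0.6, -0.5, 0.0]
grip_width: 0.0002
gripper_force: 0.0
```

>>> {"name": "arm_command", "arguments": {
  "turn": [
    [0,0,0],
    [0,0,0],
    [0,0,0]
  ],
  "xyz": [
    [0,0,0.03],
    [0,0,0],
    [0,0,0]
  ],
  "claw": [0,0,0]
}}

```text
time_s: 30.65
position: [0.5422, 0.2227, -0.001]
tool_rot: [[-0.179, -0.984, 0.001], [-0.984, 0.179, 0.0], [-0.0, -0.001, -1.0]]
ft_force: [-1.5, -0.7, 7.0]
grip_width: -0.0003
gripper_force: 3.4
```

```bash
python3 cov.py
```

```text
30.65 [ 0.54223523  0.22273965 -0.00097521] [-1.45521279 -0.74552347  7.00496612]
scene 1963 cover 0.022747278380098795 0.11143152087741388
top 252 cover 0.023650672505185946 0.2826466461082943
```

The force dropped to 0 and then rose against a hard stop, so the catch has snapped. One firm press to be sure, then I retreat and check.

>>> {"name": "arm_command", "arguments": {
  "turn": [
    [0,0,0],
    [0,0,0],
    [0,0,0]
  ],
  "xyz": [
    [0,0,0.03],
    [0,0,0],
    [0,0,0]
  ],
  "claw": [0,0,0]
}}

```text
time_s: 31.05
position: [0.5424, 0.2227, -0.0013]
tool_rot: [[-0.179, -0.984, 0.002], [-0.984, 0.179, 0.0], [-0.001, -0.002, -1.0]]
ft_force: [-4.6, -1.5, 16.6]
grip_width: -0.0001
gripper_force: 8.3
```

>>> {"name": "arm_command", "arguments": {
  "turn": [
    [0,0,0],
    [0,0,0],
    [0,0,0],
    [0,0,0],
    [0,0,0],
    [0,0,0],
    [0,0,0],
    [0,0,0],
    [0,0,0]
  ],
  "xyz": [
    [0,0,-0.1],
    [0,0,-0.3],
    [0,0,-0.5],
    [0,0,-0.5],
    [0,0,-0.5],
    [0,0,-0.5],
    [0,0,-0.5],
    [0,0,0],
    [0,0,0]
  ],
  "claw": [0,0,0,0,0,0,0,0,0]
}}

```text
time_s: 31.95
position: [0.5419, 0.2226, 0.1416]
tool_rot: [[-0.179, -0.984, 0.0], [-0.984, 0.179, 0.0], [-0.0, -0.0, -1.0]]
ft_force: [-0.2, -0.0, -0.5]
grip_width: 0.0002
gripper_force: 0.0
```

```bash
python3 cov.py; python3 look.py
```

```text
31.95 [0.54188444 0.22262324 0.14163851] [-0.16455746 -0.04134382 -0.47488378]
scene 2191 cover 0.023429299716522793 0.11299589961214562
top 1815 cover 0.0305850154279962 0.11419390286932067
tilt -0.001226810869696072 roll -0.0009956343407139072 n 3620
32.1 [0.5414359  0.22253046 0.14057877] 0.0002259005703311854 0.0 [-0.14683983  0.53297469  0.47536026]
```

```bash
python3 - <<'E'
from h import *
sl=[]
for n in("scene","top"):
    c=cam(n); im,dt=imaging.get_image(n); P=cloud(c,dt); hs=cv2.cvtColor(im,cv2.COLOR_BGR2HSV)
    E=P[...,:2]@[.9974,-.0715]-.5246; F=P[...,:2]@[.0715,.9974]-.360
    k=(cv2.inRange(hs,(4,130,30),(22,255,255))>0)&(dt>0)&(np.abs(E)<.06)&(F>-.105)&(F<-.015)&(np.abs(P[...,2]-.033)<.01)
    w=np.linalg.lstsq(np.c_[F[k],E[k],np.ones(k.sum())],P[...,2][k],rcond=None)[0]; print(n,k.sum(),w); sl.append(-w[0])
if np.mean(sl)<.015: print(env.close_job())
E
```

```text
scene 2167 [0.00153708 0.00170604 0.03272798]
top 1359 [ 0.00222844 -0.00085588  0.03374228]
the job is handed in; nothing more can be done
None
```

The job is handed in. The disc was tipped into the corner and laid flat in the grey case. The cover is snapped shut and measures level, and the tray is back level. I steered clear of the hub, the wrench and the oil can but did not re-measure them at the end.

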